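Clamp the ornament for sanding

TASK

Clamp the plywood ornament in the sanding fixture: with a finger, push the swung-out steel strap round over the ornament until it meets its stop, and then push the black-ended cam lever fully down, so that the pad presses on the ornament. Only push, with the outside of the fingers or the fingertips: do not lift or shift the ornament, and leave the other things on the bench where they are.

Things in the scene. Friction and masses are not known exactly. Their poses are not given: they have to be found in the camera images.
- fixture: Sanding fixture, fixed to the bench: a 150 x 230 x 12 mm grey laminate board with three 8 mm pins (tops 22 mm above the bench) round the ornament. Origin on the bench surface (height 0) right under the ornament's place; z up; the board reaches from -75 to +75 mm in its x and from -80 to +150 mm in its y. A post at x = 0, y = +110 mm carries the clamp; an upright 10 mm stop pin at x = +18.5 mm, y = +65 mm, 50 mm high above the bench, stops the strap.
- ornament: Round laser-cut plywood ornament, 110 mm across, 5 mm thick, loose, lying between the pins on the fixture board (its top 17 mm above the bench). Origin under its centre. To be clamped, not lifted or shifted.
- strap (a joint): Swing angle of the steel clamp strap about the upright post, rad. 0 = at its stop, over the ornament (strap pointing from the post along the fixture's -y, pad over the ornament's centre); grows as the strap swings away clockwise seen from above, towards the fixture's -x (at about 1.57); at most 1.7. It starts swung out at 0.9 to 1.5. It stays where it is left; about 1 N at its far end swings it.
- strap_pivot (a point): On the axis of the post, at the mid-height of the strap, 46 mm above the bench.
- strap_push (a point): Point on the strap's centre line 115 mm from the post axis, at mid-height (46 mm above the bench); moves with the strap. The strap is a level bar 26 mm wide, 12 mm deep (underside 40 mm, top 52 mm above the bench), and ends 136 mm from the post axis. Under it, 110 mm from the axis, hangs a spindle with a 22 mm round rubber pad, bottom 22 mm above the bench with the lever up; the spindle's top end stands out above the strap to 74 mm above the bench.
- lever (a joint): Angle of the cam lever, rad. 0 = upright, grows as it folds down away from the ornament, i.e. in the direction opposite to that in which the strap points from the post; 1.5 = fully down at its stop, nearly level. Starts at 0.2 to 0.5; stays where it is left; about 3.5 N square on the paddle moves it. It drives the pad down by 8 mm over its 1.5 rad; in the last part the sprung pad presses on what lies under it.
- lever_pivot (a point): Hinge axis of the cam lever, on the strap straight above the post, 70 mm above the bench; the hinge axis is level and square to the strap. The lever turns with the strap.
- lever_paddle (a point): Centre of the lever's paddle, 75.5 mm from its hinge: 28 mm wide, 10 mm thick, 45 mm long (53 to 98 mm from the hinge); moves with the lever.
- pad: Round rubber clamping pad, 22 mm across, 10 mm high, under the far end of the strap; origin at the centre of its underside.
- spare: Bystander, to be left alone: smaller spare plywood ornament, flat disc 80 mm across, 5 mm thick, lying on the bench; origin under its centre.
- sander: Bystander, to be left alone: cork sanding block, 70 x 50 x 26 mm; origin under its centre.
- glue: Bystander, to be left alone: white glue bottle, standing, 50 mm across, 130 mm tall; origin under its centre.
- driver: Bystander, to be left alone: screwdriver lying on the bench.
- jar: Bystander, to be left alone: amber glass jar, standing, 60 mm across, 70 mm tall; origin under its centre.
- brush: Bystander, to be left alone: brush lying on the bench.
- blanks: Bystander, to be left alone: small stack of square plywood blanks, 80 x 80 x 18 mm; origin under its centre.

How it is judged:
On the way, in this order (a step that is already met when the one before it is completed fails the run):
1. the strap is over the ornament at its stop (joint under 0.06 rad) with the lever still up (under 0.8 rad) (value of joint strap below 0.06 rad and value of joint lever below 0.8 rad), for 0.2 s.
2. the lever is fully down (over 1.38 rad) with the strap still at its stop (value of joint lever above 1.38 rad and value of joint strap below 0.08 rad), for 0.2 s.
At the end, for the whole second after the job is handed in: The strap is within 0.08 rad of its stop, the lever beyond 1.38 of its 1.5 rad, the pad presses on the ornament with over 1.5 N within 15 mm of its centre, the ornament lies still within 8 mm of where it was, and every bystander within 20 mm of where it was (all of step 2 and contact force between pad and ornament above 1.5 N and horizontal distance between pad and ornament below 0.015 m and distance of ornament from where it was at the start of the episode below 0.008 m and linear speed of ornament below 0.01 m/s and distance of each of spare, sander, glue, driver, jar, brush, blanks from where it was at the start of the episode below 0.02 m); the robot touches nothing.
It fails at once if the ornament is lifted or carried off (8 mm up, or 15 mm moved) (height (world z) of ornament above 0.02 m or distance of ornament from where it was at the start of the episode above 0.015 m).
It fails at once if a bystander is lifted, knocked over or pushed away (over 30 mm) (distance of any of spare, sander, glue, driver, jar, brush, blanks from where it was at the start of the episode above 0.03 m or height (world z) of any of spare, sander, glue, jar, blanks above 0.03 m).
It also fails if it takes over 51 s, if anything falls off the work surface, if the arm or the gripper's body presses on something with over 40 N, if the wrist force passes 120 N, or if a joint passes its speed limit or range.

ROBOT

A 6-joint arm with a two-finger parallel gripper is mounted at the origin on the work surface. World frame = base frame: x ahead of the robot, y to its left, z up, the work surface at z = 0. Lengths are in m, angles in rad, forces in N, time in s.
With the tool pointing down it reaches from about 0.375 to 0.975 m from the base axis. Payload 3.8 kg.
Tool frame: the origin (TCP) lies between the finger pads; the fingertips stand manip.tip_reach ahead of it and the grasp point (between the pads) lies 5 mm behind it (manip.tip_reach is the distance from the TCP to the fingertips, in m); y points along the fingers, x is the direction in which the jaws open and shut, and the axes are right-handed (so a half turn about y gives the same grasp; the last joint's range is limited). The gripper opens to 88 mm and grips with 3 to 60 N. Pads are 18 mm wide; open, the fingers measure 123 mm over their backs; the gripper's body (75 mm by 187 mm) begins 45 mm behind the grasp point.
Start: joints at [1.114, 0.264, 1.604, -0, 1.274, -0.037], TCP at [0.275, 0.616, 0.253] pointing down, gripper open.
Joint ranges: [-2.63, 2.63], [-0.94, 2.18], [0.31, 2.57], [-1.31, 4.45], [0, 2.66], [-2.55, 2.55]. Speed limits (rad/s): [2.57, 2.57, 3.14, 3.14, 3.14, 3.14].

INTERFACE

Orientations are given as a unit quaternion [w, x, y, z].
In Python, from plant import manip gives the robot as it stands.
- The arm moves only by the tool play_rows, never from a script. Its argument "steps" is one flat list of numbers, 7 for each row, row after row: the gripper command: -1 is shut, 1 is fully open, values between are in proportion, then the shift along the tool's x, y, z in mm, then the turn, a rotation vector about the tool's x, y, z in degrees. In form: [fingers, tx, ty, tz, rx, ry, rz, fingers, tx, ty, tz, rx, ry, rz, ...]. A call has 1 to 20 rows; each row is the pose to reach, as a shift and turn from the pose commanded when the call began, along the tool's axes at that moment; what a row does not reach only later rows make up. A row lasts 1/10 s, in which the tool goes at most 50 mm and 8.59 degrees, less where a joint would pass 70% of its speed; a pose out of reach is approached as far as the arm can. A call with a gripper value outside its range is refused whole. The fingers move at their own pace and stop on an object; "force" is the grip in N (left out, the last holds). Time passes only in rows, so rows that repeat a pose let the fingers close. It gives the time, the measured TCP pose, the force and the opening at its end, in the units of the state.
- manip.state(): the state, without advancing time (a new reading comes with each control period).
- manip.snapshot(name): name is "side" or "top"; returns a dict with "img" (480x640x3 uint8, red, green, blue), "vertical_fov" (degrees; the focal length in pixels is half the picture's height over the tangent of half this angle, whatever the lens; pixels are square), "cx", "cy" (the principal point, pixels), "T" (4x4, takes a point from camera to world coordinates). Camera axes: x right, y down, z forward; pixel columns grow to the right and rows downward; lengths in m; the calibration is good to about 2 mm. A picture is of the moment at which its call begins. There is no depth.
- manip.finish_job(): hands the job in, once; it reports no verdict.
The state is a dict: "clock": time; "q": joint angles; "qvel": joint speeds; "effort": joint torques, N m; "position": TCP position; "orientation": TCP orientation; "wrist_force": force on the tool from outside, world axes, zero at the start; "ft_torque": the same for the moment, N m; "finger_gap": finger opening in m.
Only numpy, scipy, OpenCV 4.12 (cv2) and the standard library are available. Lean on these libraries where they do the work, as an engineer would, in place of code of your own. Each camera call takes 0.05 s, during which the arm holds its last target.

## Working session

There is one attempt and no reset: what is moved stays moved. The work goes in short steps, Python scripts to look and compute and a tool call to move; the robot and the scene stay as the last step left them, time stands still between calls to the robot, and variables do not carry over. Pictures are saved under pics/ and viewed, and the job is handed in when it is done.

Besides the shell and the picture viewer there is one more tool, called after "Emit:" by a JSON object that holds its "api" and its "payload", one argument or row to a line. play_rows: Moves the arm, as the interface text tells. Its arguments: {"type":"object","properties":{"steps":{"type":"array"},"force":{"type":"number"}},"required":["steps"]}

```bash
mkdir -p pics
python3 - <<'E'
from plant import manip
import cv2,json,numpy as np
print(manip.state(), manip.tip_reach)
for n in("side","top"):
    s=manip.snapshot(n); cv2.imwrite(f"pics/{n}0.png",s["img"][:,:,::-1])
    print(n,s["vertical_fov"],s["cx"],s["cy"],np.round(s["T"],4).tolist())
E
```

```text
{'clock': 0.0, 'q': array([ 1.11407662e+00,  2.64735652e-01,  1.60533824e+00,  5.16591294e-06,
        1.27367974e+00, -3.68722956e-02]), 'qvel': array([-0.00011438, -0.00143306, -0.0003659 , -0.00117832, -0.00042115,
        0.00146841]), 'effort': array([-2.58465741e-03, -5.02115822e+01, -3.56867981e+01,  7.25664734e-02,
        2.95845000e-02, -1.94090253e-04]), 'position': array([0.2748367 , 0.61579294, 0.25141906]), 'orientation': array([-0.5928256 ,  0.59360639,  0.38417334, -0.38548685]), 'wrist_force': array([-0.72348674,  0.03247616, -0.36763662]), 'ft_torque': array([-0.02284912,  0.04509822,  0.00927299]), 'finger_gap': 0.08809194722035453} 0.014
side 47.10939785242929 320.13021761382953 235.53804114807136 [[0.7827, -0.3886, 0.4862, -0.0334], [-0.6222, -0.4707, 0.6255, -0.806], [-0.0143, -0.7921, -0.6102, 0.8688], [0.0, 0.0, 0.0, 1.0]]
top 56.69088294421827 310.432865360609 244.2495818139485 [[0.013, -0.9854, 0.1696, 0.4368], [-0.9992, -0.0065, 0.0388, -0.0408], [-0.0371, -0.1699, -0.9848, 0.9151], [0.0, 0.0, 0.0, 1.0]]
```

View pics/side0.png

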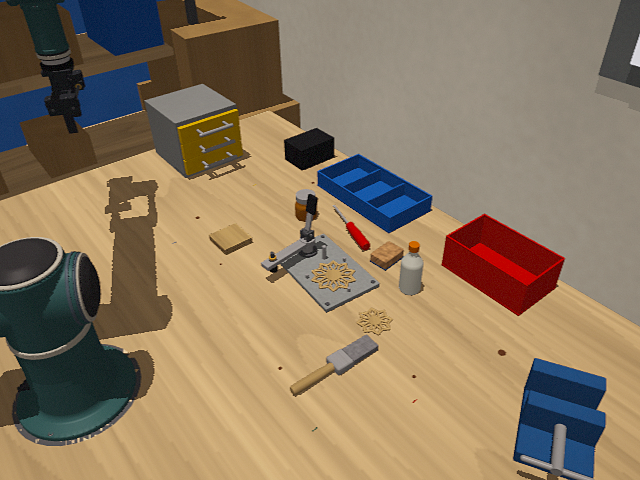

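View pics/top0.png

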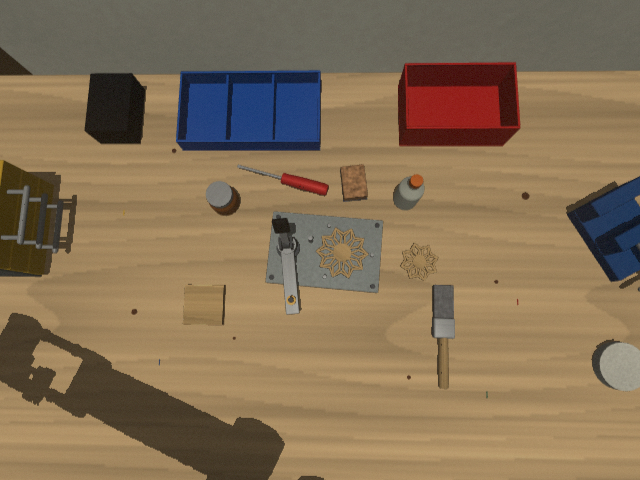

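Run:
```python
from plant import manip
from scipy.spatial.transform import Rotation as R
q=manip.state()["orientation"]
print(R.from_quat([*q[1:],q[0]]).as_matrix().round(3))
```

```text
[[ 0.408 -0.001 -0.913]
 [ 0.913 -0.002  0.408]
 [-0.002 -1.     0.   ]]
```

Side view: post at about (308,250), lever end (312,205), strap end (268,264), ornament at (333,276). Top view: the strap runs from the post (287,246) to (292,310), ornament centre at (342,252), jar (223,198), glue (408,193). Zooming in.

Run:
```python
import cv2
a=cv2.imread("pics/top0.png")[150:330,180:450]; cv2.imwrite("pics/topz.png",cv2.resize(a,(800,533),interpolation=cv2.INTER_CUBIC))
a=cv2.imread("pics/side0.png")[180:320,240:430]; cv2.imwrite("pics/sidez.png",cv2.resize(a,(800,589),interpolation=cv2.INTER_CUBIC))
```

```text
(no output)
```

View pics/topz.png

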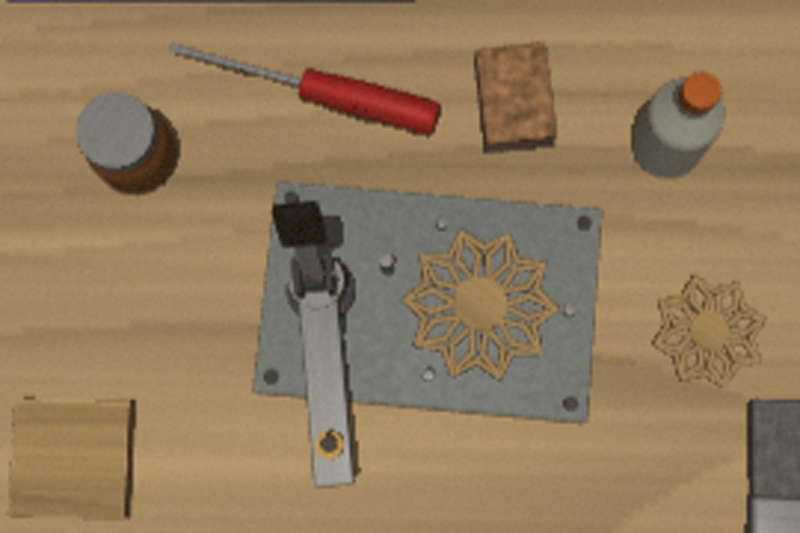

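View pics/sidez.png

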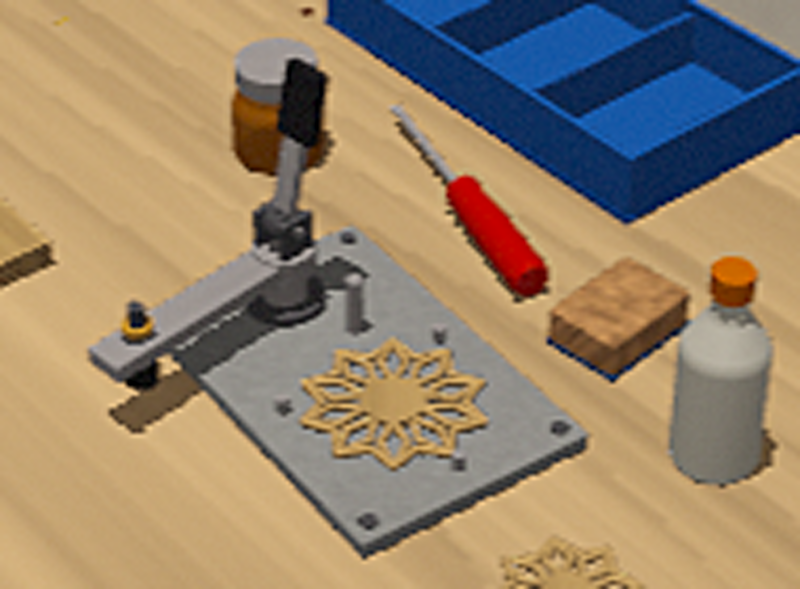

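```bash
cat > h.py <<'E'
import numpy as np,cv2
from plant import manip
def cam(n):
    s=manip.snapshot(n); f=240/np.tan(np.radians(s["vertical_fov"])/2)
    return s["img"],f,s["cx"],s["cy"],np.array(s["T"])
def ray(c,p):
    _,f,cx,cy,T=c; d=T[:3,:3]@np.array([(p[0]-cx)/f,(p[1]-cy)/f,1]); return T[:3,3],d/np.linalg.norm(d)
def plane(c,p,z):
    o,d=ray(c,p); return o+d*(z-o[2])/d[2]
def tri(c1,p1,c2,p2):
    o1,d1=ray(c1,p1);o2,d2=ray(c2,p2)
    t=np.linalg.lstsq(np.c_[d1,-d2],o2-o1,rcond=None)[0]
    a=o1+t[0]*d1;b=o2+t[1]*d2; return (a+b)/2,np.linalg.norm(a-b)
def proj(c,P):
    _,f,cx,cy,T=c; q=T[:3,:3].T@(np.array(P)-T[:3,3]); return np.array([f*q[0]/q[2]+cx,f*q[1]/q[2]+cy])
E
python3 - <<'E'
from h import *
ct,cs=cam("top"),cam("side")
zt=lambda x,y:((x+.5)/2.963+180-.5,(y+.5)/2.963+150-.5)
zs=lambda x,y:((x+.5)/4.2105+240-.5,(y+.5)/4.207+180-.5)
np.set_printoptions(precision=4,suppress=True)
# board mask in top
def blob(c,lo,hi,roi):
    x0,y0,x1,y1=roi; h=cv2.cvtColor(c[0][y0:y1,x0:x1],cv2.COLOR_RGB2HSV)
    m=cv2.inRange(h,np.array(lo),np.array(hi)); return m
for nm,pts in dict(board=[(277,182),(602,209),(587,422),(254,392)]).items():
    P=[plane(ct,zt(*p),.012) for p in pts]; print(np.array(P)); print([np.linalg.norm(P[i]-P[i-1]) for i in range(4)])
# ornament
for n,c,roi in(("t",ct,(312,225,372,281)),("s",cs,(308,255,358,295))):
    m=blob(c,(8,70,70),(28,255,255),roi); k=np.argwhere(cv2.morphologyEx(m,cv2.MORPH_CLOSE,np.ones((7,7))))
    print(n,len(k)); r=cv2.minEnclosingCircle(k[:,::-1].astype(np.float32)); e=cv2.fitEllipse(max(cv2.findContours(cv2.morphologyEx(m,cv2.MORPH_CLOSE,np.ones((9,9))),0,1)[0],key=len))
    pc=k.mean(0)[::-1]+roi[:2]; print(pc,e[0]+np.array(roi[:2]),plane(c,pc,.017))
    if n=="t":pt=pc
    else: ps=pc
print("orn tri",tri(ct,pt,cs,ps))
for nm,a,b in(("spindle top",(328,440),(135,308)),("stop pin top",(388,258),(353,278)),("paddle end c",(299,223),(303,100)),("lever hinge",(320,265),(283,222)),("strap endA(lower left)",(316,487),(91,352)),("strap endB",(354,482),(123,378)),("bolt +x+y",(292,197),(349,237)),("bolt +x-y",(584,222),(560,427)),("bolt -x-y",(571,404),(367,521))):
    print(nm,*tri(ct,zt(*a),cs,zs(*b)))
print("strap end z52",plane(ct,zt(316,487),.052),plane(ct,zt(354,482),.052))
E
```

```text
[[ 0.6623  0.0738  0.012 ]
 [ 0.6437 -0.1545  0.012 ]
 [ 0.4955 -0.1422  0.012 ]
 [ 0.5136  0.0857  0.012 ]]
[np.float64(0.14910126503080842), np.float64(0.22901637402248248), np.float64(0.14876569934048614), np.float64(0.22853698057512276)]
t 1753
[341.8899 252.3776] [341.7036 252.4397] [ 0.575  -0.0698  0.017 ]
s 1053
[334.3561 274.5508] [334.9794 274.1071] [ 0.5784 -0.07    0.017 ]
orn tri (array([ 0.5761, -0.0706,  0.0183]), np.float64(0.0028962270999779724))
spindle top [0.4771 0.0297 0.072 ] 0.0030365749473173194
stop pin top [ 0.5991 -0.0064  0.0532] 0.002547552367860578
paddle end c [0.6033 0.043  0.1465] 0.000525929461227581
lever hinge [0.5881 0.0386 0.0724] 0.008235901842027923
strap endA(lower left) [0.4494 0.0377 0.0502] 0.0008728818298557643
strap endB [0.4531 0.0132 0.0459] 0.0012420065849575918
bolt +x+y [0.65   0.0627 0.0161] 0.0010115745958851649
bolt +x-y [ 0.6335 -0.1413  0.015 ] 0.0006330623757306132
bolt -x-y [ 0.5069 -0.1309  0.0148] 0.0009532282804110419
strap end z52 [0.449  0.0378 0.052 ] [0.4525 0.0132 0.052 ]
```

```bash
cat >> h.py <<'E'
from scipy.spatial.transform import Rotation as R
O=np.array([.576,-.0696]); Y=np.array([.0805,.9968]); X=np.array([.9968,-.0805]); POST=O+.11*Y
def strapdir(a): return -Y*np.cos(a)-X*np.sin(a)
def cur():
    s=manip.state(); q=s["orientation"]; return np.array(s["position"]),R.from_quat([*q[1:],q[0]]).as_matrix(),s
def rows(targets):
    "targets: (x,y,z,yaw deg of tool x) -> shifts mm / rotvec deg"
    p,M,s=cur(); print("yaw",np.degrees(np.arctan2(M[1,0],M[0,0])),"p",p.round(4),"F",s["wrist_force"].round(2),"gap",round(s["finger_gap"],4),"t",s["clock"])
    for x,y,z,yaw in targets:
        c,k=np.cos(np.radians(yaw)),np.sin(np.radians(yaw))
        Mt=np.array([[c,0,k],[k,0,-c],[0,-1,0]]); Mt[:,2]=np.cross(Mt[:,0],Mt[:,1])
        print(np.round((M.T@(np.array([x,y,z])-p))*1e3,1), np.degrees(R.from_matrix(M.T@Mt).as_rotvec()).round(1))
def orow(c): pass
E
python3 - <<'E'
from h import *
np.set_printoptions(precision=3,suppress=True)
ct=cam("top")
for n,p,z in(("jar",(218,193),.07),("glue",(416,181),.13),("blanks c",(204,304),.018),("blank r edge",(225,304),.018)):print(n,plane(ct,p,z))
a=1.379; d=strapdir(a); n=np.array([d[1],-d[0]]); n=n if n[1]>0 else -n
print(d,n,np.degrees(np.arctan2(-n[1],-n[0])))
t=POST+.112*d+n*.050
print(POST,t)
rows([(*t,.251,-83.6),(*t,.052,-83.6)])
E
```

```text
jar [0.684 0.177 0.07 ]
glue [ 0.69  -0.201  0.13 ]
blanks c [0.467 0.208 0.018]
blank r edge [0.468 0.165 0.018]
[-0.994 -0.111] [-0.111  0.994] -83.62797692024809
[0.585 0.04 ] [0.468 0.077]
yaw 65.94944704200681 p [0.275 0.616 0.252] F [-1.59  0.16  0.1 ] gap 0.0879 t 0.25
[-413.3    1.5 -395.9] [  0.1 149.5  -0. ]
[-413.1  200.5 -395.9] [  0.1 149.5  -0. ]
```

Emit:
{"api": "play_rows", "payload": {
  "steps": [-1,-46,0,-44,0,16.6,0,-1,-46,0,-44,0,16.6,0,-1,-92,0,-88,0,33.2,0,-1,-92,0,-88,0,33.2,0,-1,-138,0,-132,0,49.8,0,-1,-138,0,-132,0,49.8,0,-1,-184,0,-176,0,66.4,0,-1,-184,0,-176,0,66.4,0,-1,-230,0,-220,0,83,0,-1,-230,0,-220,0,83,0,-1,-276,0,-264,0,99.6,0,-1,-276,0,-264,0,99.6,0,-1,-322,0,-308,0,116.2,0,-1,-322,0,-308,0,116.2,0,-1,-368,0,-352,0,132.8,0,-1,-368,0,-352,0,132.8,0,-1,-413,0,-396,0,149.5,0,-1,-413,0,-396,0,149.5,0,-1,-413,0,-396,0,149.5,0,-1,-413,0,-396,0,149.5,0]
}}

```text
clock: 2.25
position: [0.4682, 0.078, 0.2526]
orientation: [0.528, -0.528, 0.471, -0.47]
wrist_force: [-0.6, -0.1, -0.5]
finger_gap: 0.0006
```

Run:
```python
from h import *
rows([(.468,.077,.052,-83.6)])
```

```text
yaw -83.42227391573043 p [0.4682 0.078  0.2526] F [-0.63 -0.08 -0.54] gap 0.0006 t 2.25
[ 1.100e+00  2.006e+02 -2.000e-01] [ 0.   0.2 -0. ]
```

Emit:
{"api": "play_rows", "payload": {
  "steps": [-1,0,40,0,0,0,0,-1,0,80,0,0,0,0,-1,0,120,0,0,0,0,-1,0,160,0,0,0,0,-1,0,185,0,0,0,0,-1,0,201,0,0,0,0,-1,0,201,0,0,0,0,-1,0,201,0,0,0,0]
}}

```text
clock: 3.05
position: [0.4682, 0.0788, 0.0519]
orientation: [-0.528, 0.528, -0.47, 0.47]
wrist_force: [-0.3, 0.1, 0.5]
finger_gap: 0.0005
```

Run:
```python
from h import *
s=cam("side")[0][160:320,200:410];t=cam("top")[0][150:370,150:450]
cv2.imwrite("pics/a1.png",np.vstack([cv2.resize(s,(394,300)),cv2.resize(t,(394,289))])[:,:,::-1])
```

```text
(no output)
```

View pics/a1.png

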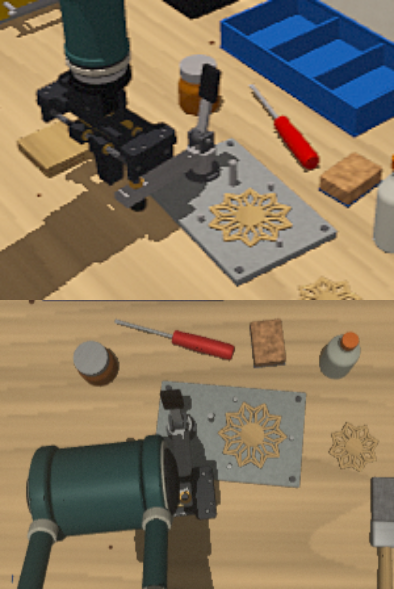

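The closed fingers stand beside the strap's left side at the right height, and the body clears the lever and spindle. Computing the swing arc.

Run:
```python
from h import *
np.set_printoptions(suppress=True)
T=[]
for a in [1.40]+list(np.linspace(1.36,.12,17)):
    d=strapdir(a); n=np.array([d[1],-d[0]]); t=POST+.112*d+n*.0305
    T.append((*t,.052,np.degrees(np.arctan2(-n[1],-n[0]))))
rows(T)
```

```text
yaw -83.44783835844265 p [0.4695 0.0786 0.0531] F [0.26 0.59 0.43] gap 0.0002 t 3.15
[18.3  1.1 -1. ] [-0.1  1.4 -0. ]
[22.8  1.  -2.3] [-0.1 -0.9 -0. ]
[31.6  1.  -4.2] [-0.1 -5.3  0. ]
[40.5  1.  -5.4] [-0.1 -9.8  0. ]
[49.4  1.  -5.9] [ -0.1 -14.2   0. ]
[58.4  1.  -5.7] [ -0.1 -18.7   0. ]
[67.4  1.  -4.8] [ -0.1 -23.1   0. ]
[76.2  1.  -3.2] [ -0.1 -27.6   0. ]
[85.  1. -1.] [ -0.1 -32.    0. ]
[93.5  1.1  2. ] [ -0.1 -36.4   0. ]
[101.7   1.1   5.5] [ -0.1 -40.9   0. ]
[109.7   1.1   9.8] [ -0.1 -45.3   0. ]
[117.3   1.1  14.6] [ -0.1 -49.8   0.1]
[124.5   1.1  19.9] [ -0.1 -54.2   0.1]
[131.2   1.1  25.9] [ -0.1 -58.6   0.1]
[137.5   1.1  32.3] [ -0.1 -63.1   0.1]
[143.3   1.1  39.2] [ -0.1 -67.5   0.1]
[148.5   1.2  46.5] [ -0.1 -72.    0.1]
```

Emit:
{"api": "play_rows", "payload": {
  "steps": [-1,9,0,-0.5,0,0,0,-1,18,0,-1,0,0,0,-1,22.8,0,-2.3,0,-1,0,-1,31.6,0,-4.2,0,-5.3,0,-1,40.5,0,-5.4,0,-9.8,0,-1,49.4,0,-5.9,0,-14.2,0,-1,58.4,0,-5.7,0,-18.7,0,-1,67.4,0,-4.8,0,-23.1,0,-1,76.2,0,-3.2,0,-27.6,0,-1,85,0,-1,0,-32,0,-1,93.5,0,2,0,-36.4,0,-1,101.7,0,5.5,0,-40.9,0,-1,109.7,0,9.8,0,-45.3,0,-1,117.3,0,14.6,0,-49.8,0,-1,124.5,0,19.9,0,-54.2,0,-1,131.2,0,25.9,0,-58.6,0,-1,137.5,0,32.3,0,-63.1,0,-1,143.3,0,39.2,0,-67.5,0,-1,148.5,0,46.5,0,-72,0,-1,148.5,0,46.5,0,-72,0]
}}

```text
clock: 5.15
position: [0.532, -0.0656, 0.052]
orientation: [-0.703, 0.704, -0.071, 0.072]
wrist_force: [0.3, -0.5, 1.6]
finger_gap: 0.0007
```

Run:
```python
from h import *
s=cam("side")[0][160:320,200:410];t=cam("top")[0][150:370,150:450]
cv2.imwrite("pics/a2.png",np.vstack([cv2.resize(s,(394,300)),cv2.resize(t,(394,289))])[:,:,::-1])
T=[]
for a in (.05,0,-.03,-.06):
    d=strapdir(a); n=np.array([d[1],-d[0]]); t=POST+.112*d+n*.0305
    T.append((*t,.053,np.degrees(np.arctan2(-n[1],-n[0]))))
rows(T)
```

```text
yaw -11.684691483538654 p [ 0.531  -0.065   0.0517] F [-0.8   0.48 -0.28] gap 0.0004 t 5.25
[ 9.2 -1.3 -0.2] [ 0.  -4.2 -0. ]
[14.9 -1.3 -1.1] [ 0.  -7.1 -0. ]
[18.4 -1.3 -1.6] [ 0.  -8.8 -0. ]
[21.9 -1.3 -1.9] [  0.  -10.5  -0. ]
```

View pics/a2.png

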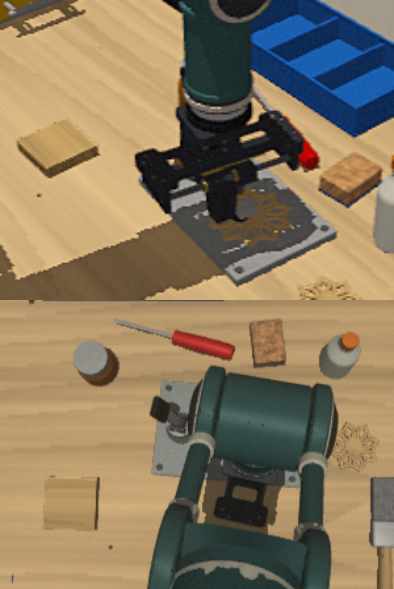

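The strap has followed the finger and is nearly over the ornament. Pushing on gently to the stop, watching force.

Emit:
{"api": "play_rows", "payload": {
  "steps": [-1,5,0,0,0,-2,0,-1,9,0,0,0,-4,0,-1,12,0,-0.5,0,-5.5,0,-1,15,0,-1,0,-7,0,-1,15,0,-1,0,-7,0,-1,15,0,-1,0,-7,0]
}}

```text
clock: 5.85
position: [0.5458, -0.0684, 0.0517]
orientation: [0.707, -0.707, 0.028, -0.028]
wrist_force: [0.2, -0.3, 0.2]
finger_gap: 0.0005
```

Emit:
{"api": "play_rows", "payload": {
  "steps": [-1,2,0,0,0,0,0,-1,2,0,0,0,0,0,-1,2,0,0,0,0,0]
}}

```text
clock: 6.15
position: [0.5476, -0.0686, 0.0517]
orientation: [-0.707, 0.707, -0.028, 0.028]
wrist_force: [-2.0, -1.6, 0.9]
finger_gap: 0.0002
```

Emit:
{"api": "play_rows", "payload": {
  "steps": [-1,2,0,0,0,0,0,-1,2,0,0,0,0,0,-1,2,0,0,0,0,0]
}}

```text
clock: 6.45
position: [0.5478, -0.0687, 0.0516]
orientation: [0.707, -0.706, 0.03, -0.026]
wrist_force: [-7.3, -0.7, 4.7]
finger_gap: 0.0006
```

Emit:
{"api": "play_rows", "payload": {
  "steps": [-1,2,0,0,0,0,0,-1,2,0,0,0,0,0,-1,2,0,0,0,0,0]
}}

```text
clock: 6.75
position: [0.548, -0.0687, 0.0515]
orientation: [0.707, -0.706, 0.031, -0.025]
wrist_force: [-13.6, -0.5, 11.2]
finger_gap: 0.0004
```

The strap is hard on its stop (13.6 N, no further travel). Backing off and rising.

Emit:
{"api": "play_rows", "payload": {
  "steps": [-1,-6,0,0,0,0,0,-1,-25,0,0,0,0,0,-1,-45,0,0,0,0,0,-1,-45,-50,0,0,0,0,-1,-45,-100,0,0,0,0,-1,-45,-150,0,0,0,0,-1,-45,-200,0,0,0,0,-1,-45,-200,0,0,0,0,-1,-95,-200,0,0,0,0,-1,-120,-200,0,0,0,0,-1,-120,-200,0,0,0,0]
}}

```text
clock: 7.85
position: [0.4298, -0.059, 0.2507]
orientation: [0.707, -0.706, 0.028, -0.028]
wrist_force: [0.7, -0.0, 1.0]
finger_gap: 0.0003
```

Run:
```python
from h import *
s=cam("side")[0][160:320,200:410];t=cam("top")[0][150:370,150:450]
cv2.imwrite("pics/a3s.png",cv2.resize(s,(788,600),interpolation=2)[:,:,::-1])
cv2.imwrite("pics/a3t.png",cv2.resize(t,(788,578),interpolation=2)[:,:,::-1])
rows([])
```

```text
yaw -4.56040981450792 p [ 0.4325 -0.0594  0.2516] F [-0.6   0.15  0.08] gap 0.0001 t 7.95
```

View pics/a3s.png

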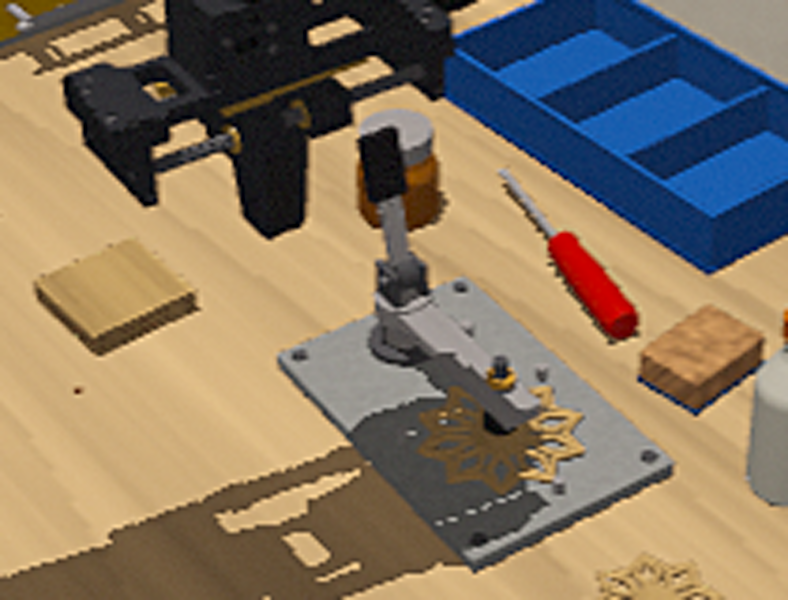

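View pics/a3t.png

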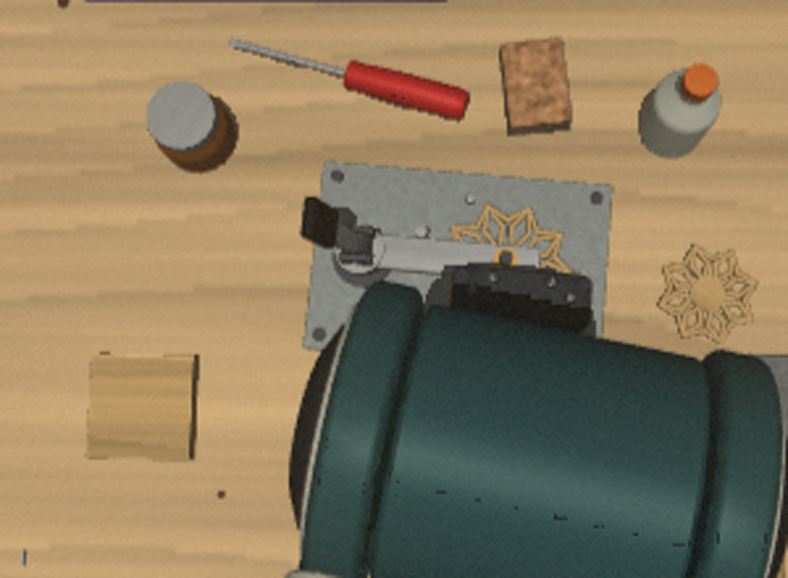

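The strap lies along the board against the stop pin; spindle top is at side (501,362), top (506,257) in the zooms, and the paddle at side (381,162), top (320,221). Checking angles numerically and planning the lever arc.

Run:
```python
from h import *
np.set_printoptions(precision=4,suppress=True)
ct,cs=cam("top"),cam("side")
zt=lambda x,y:((x+.5)/2.627+150-.5,(y+.5)/2.627+150-.5)
zs=lambda x,y:((x+.5)/3.752+200-.5,(y+.5)/3.75+160-.5)
for nm,a,b in(("spindle",(506,257),(501,362)),("paddle",(320,221),(381,162))):
    P,e=tri(ct,zt(*a),cs,zs(*b)); r=P[:2]-POST; print(nm,P,e,"fix x,y",(P[:2]-O)@X,(P[:2]-O)@Y)
    print("ang",np.arctan2(-(r@X),-(r@Y)), "lever",np.arctan2(r@Y,P[2]-.07),np.hypot(r@Y,P[2]-.07))
# lever arc; contact corner at r; finger half thickness in y: 9 mm
r=.080; T=[]
def tcp(th,extra=0.):
    y=r*np.sin(th)-(.005)*np.cos(th); z=.07+r*np.cos(th)+.005*np.sin(th)
    return (*(POST+Y*(y-.009)),z+.014,-4.6)
T=[(*(POST+Y*-.065),.2516,-4.6),(*(POST+Y*-.065),tcp(.2)[2],-4.6)]+[tcp(t) for t in np.linspace(.2,1.5,14)]
rows(T)
```

```text
spindle [ 0.5758 -0.0688  0.073 ] 3.7220397330208e-05 fix x,y -0.00026607048926913907 0.0007852564727590422
ang 0.0024359871828046366 lever -1.542909533294024 0.10926718175616357
paddle [0.5862 0.0591 0.1472] 0.0023331757352455557 fix x,y -0.0001561657663605321 0.12906857085584855
ang 3.133398865351526 lever 0.2420949760759412 0.07949800957805792
yaw -4.552581090921759 p [ 0.4332 -0.0595  0.2519] F [0.95 0.11 0.08] gap 0.0002 t 8.05
[143.2   0.5  46.3] [-0.   0.   0.1]
[143.   88.7  46.3] [-0.   0.   0.1]
[143.1  88.7 113.3] [-0.   0.   0.1]
[143.1  90.2 121.1] [-0.   0.   0.1]
[143.1  92.4 128.8] [-0.   0.   0.1]
[143.1  95.5 136.2] [-0.   0.   0.1]
[143.1  99.2 143.3] [-0.   0.   0.1]
[143.1 103.7 150. ] [-0.   0.   0.1]
[143.1 108.8 156.2] [-0.   0.   0.1]
[143.1 114.4 161.8] [-0.   0.   0.1]
[143.1 120.6 166.9] [-0.   0.   0.1]
[143.1 127.3 171.3] [-0.   0.   0.1]
[143.1 134.4 175. ] [-0.   0.   0.1]
[143.1 141.9 178. ] [-0.   0.   0.1]
[143.1 149.6 180.3] [-0.   0.   0.1]
[143.1 157.4 181.7] [-0.   0.   0.1]
```

Strap angle ≈ 0.002 rad, lever ≈ 0.24 rad: step 1 is met. Now the lever.

Emit:
{"api": "play_rows", "payload": {
  "steps": [-1,48,0,15,0,0,0,-1,96,0,31,0,0,0,-1,143,0,46,0,0,0,-1,143,0,46,0,0,0,-1,143,45,46,0,0,0,-1,143,88,46,0,0,0,-1,143,88,46,0,0,0,-1,143,88,70,0,0,0,-1,143,88,92,0,0,0,-1,143,88,105,0,0,0,-1,143,88.7,113.3,0,0,0,-1,143,90.2,121.1,0,0,0,-1,143,92.4,128.8,0,0,0,-1,143,95.5,136.2,0,0,0,-1,143,99.2,143.3,0,0,0,-1,143,99.2,143.3,0,0,0]
}}

```text
clock: 9.65
position: [0.586, 0.0728, 0.1519]
orientation: [0.707, -0.706, 0.028, -0.028]
wrist_force: [0.1, -0.9, 0.3]
finger_gap: 0.0006
```

Run:
```python
from h import *
s=cam("side")[0][160:320,200:410];t=cam("top")[0][150:370,150:450]
cv2.imwrite("pics/a4.png",np.vstack([cv2.resize(s,(394,300)),cv2.resize(t,(394,289))])[:,:,::-1])
r=.080
def tcp(th):
    y=r*np.sin(th)-(.005)*np.cos(th); z=.07+r*np.cos(th)+.005*np.sin(th)
    return (*(POST+Y*(y-.009)),z+.014,-4.6)
np.set_printoptions(suppress=True)
rows([tcp(t) for t in np.linspace(.7,1.5,9)])
```

```text
yaw -4.540893541884682 p [0.5854 0.0724 0.1517] F [-0.38 -0.64  0.15] gap 0.0004 t 9.75
[2.  3.3 6.5] [-0.   0.1 -0.1]
[ 2.   8.4 12.7] [-0.   0.1 -0.1]
[ 2.1 14.  18.3] [-0.   0.1 -0.1]
[ 2.1 20.3 23.4] [-0.   0.1 -0.1]
[ 2.1 26.9 27.8] [-0.   0.1 -0.1]
[ 2.1 34.  31.5] [-0.   0.1 -0.1]
[ 2.1 41.5 34.5] [-0.   0.1 -0.1]
[ 2.1 49.2 36.7] [-0.   0.1 -0.1]
[ 2.2 57.  38.2] [-0.   0.1 -0.1]
```

View pics/a4.png

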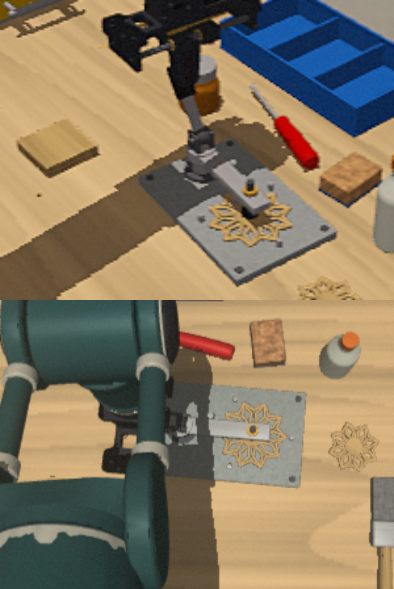

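The strap stays put and the lever is leaning back behind the finger. Continuing the arc.

Emit:
{"api": "play_rows", "payload": {
  "steps": [-1,1,3,6.5,0,0,0,-1,2,8,12.5,0,0,0,-1,2,14,18,0,0,0,-1,2,20,23,0,0,0,-1,2,27,28,0,0,0,-1,2,34,31.5,0,0,0,-1,2,41.5,34.5,0,0,0,-1,2,49,36.5,0,0,0,-1,2,53,37.5,0,0,0,-1,2,56,38,0,0,0,-1,2,56,38,0,0,0]
}}

```text
clock: 10.85
position: [0.5913, 0.1099, 0.0961]
orientation: [0.707, -0.707, 0.028, -0.028]
wrist_force: [-0.3, 0.1, 0.2]
finger_gap: 0.0006
```

Emit:
{"api": "play_rows", "payload": {
  "steps": [-1,0,1.5,0,0,0,0,-1,0,3,0,0,0,0,-1,0,3,0,0,0,0]
}}

```text
clock: 11.15
position: [0.5916, 0.1099, 0.0945]
orientation: [0.707, -0.706, 0.028, -0.029]
wrist_force: [-2.0, 0.9, 5.2]
finger_gap: 0.0007
```

Emit:
{"api": "play_rows", "payload": {
  "steps": [-1,0,2,0,0,0,0,-1,0,3,0,0,0,0,-1,0,3,0,0,0,0]
}}

```text
clock: 11.45
position: [0.5928, 0.1098, 0.0941]
orientation: [0.707, -0.706, 0.027, -0.029]
wrist_force: [-4.3, -0.8, 17.5]
finger_gap: 0.0004
```

Run:
```python
from h import *
rows([])
s=cam("side")[0][160:320,200:410]
cv2.imwrite("pics/a5.png",cv2.resize(s,(788,600),interpolation=2)[:,:,::-1])
```

```text
yaw -4.56786222452967 p [0.5928 0.1098 0.0941] F [-4.28 -0.81 17.47] gap 0.0004 t 11.45
```

View pics/a5.png

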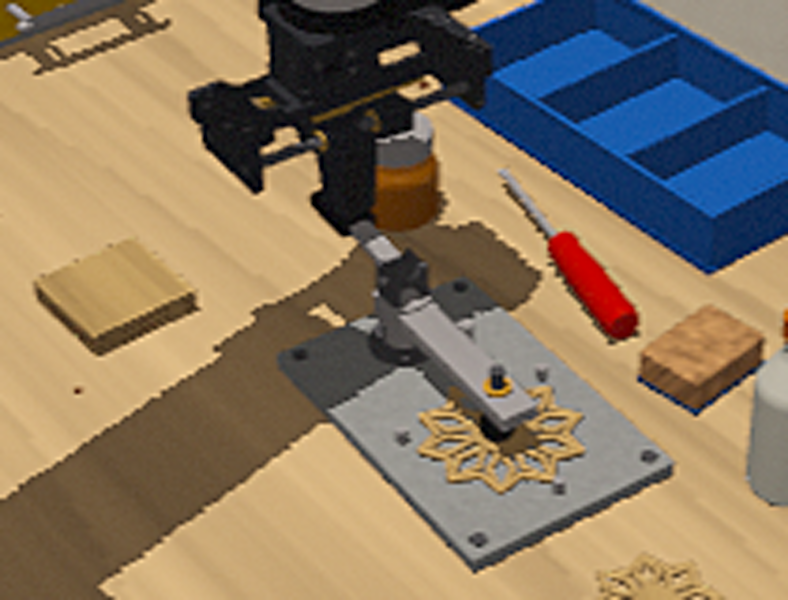

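Emit:
{"api": "play_rows", "payload": {
  "steps": [-1,0,-4,0,0,0,0,-1,0,-20,0,0,0,0,-1,0,-60,0,0,0,0,-1,0,-100,0,0,0,0,-1,0,-150,0,0,0,0,-1,-50,-160,0,0,0,0,-1,-100,-160,0,0,0,0,-1,-150,-160,30,0,0,0,-1,-180,-160,60,0,0,0,-1,-180,-160,100,0,0,0,-1,-180,-160,140,0,0,0,-1,-180,-160,180,0,0,0,-1,-180,-160,220,0,0,0,-1,-180,-160,220,0,0,0,-1,-180,-160,220,0,0,0]
}}

```text
clock: 13.0
position: [0.4289, 0.3437, 0.2504]
orientation: [-0.706, 0.707, -0.028, 0.027]
wrist_force: [0.4, 0.5, -1.6]
finger_gap: 0.0005
```

Run:
```python
from h import *
rows([])
s=cam("side")[0][160:320,200:410];t=cam("top")[0][150:370,150:450]
cv2.imwrite("pics/a6s.png",cv2.resize(s,(788,600),interpolation=2)[:,:,::-1])
cv2.imwrite("pics/a6t.png",cv2.resize(t,(788,578),interpolation=2)[:,:,::-1])
```

```text
yaw -4.450119908500913 p [0.4289 0.3437 0.2504] F [ 0.37  0.53 -1.56] gap 0.0005 t 13.0
```

View pics/a6s.png

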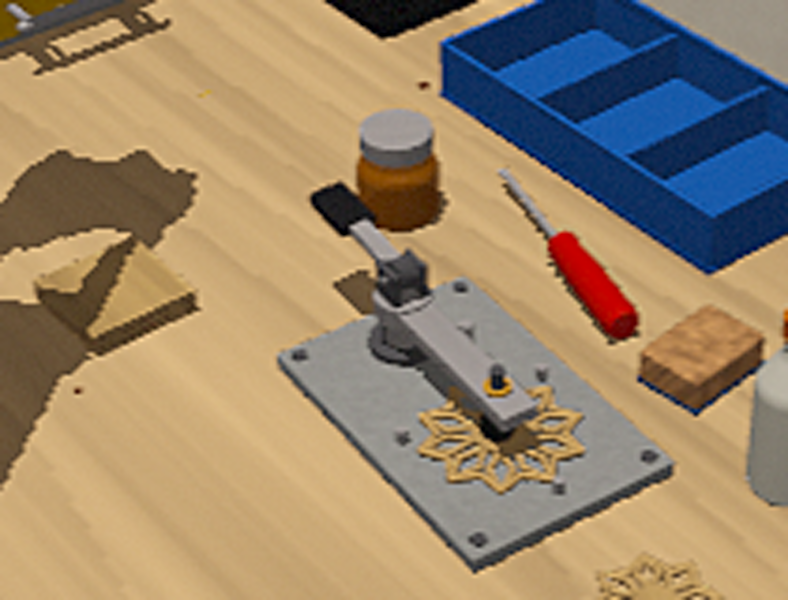

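View pics/a6t.png

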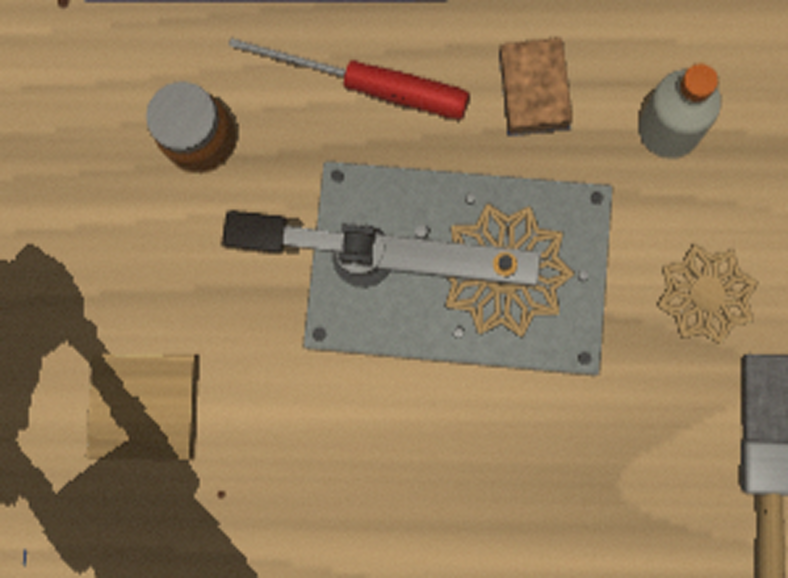

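Run:
```python
from h import *
np.set_printoptions(precision=4,suppress=True)
ct,cs=cam("top"),cam("side")
zt=lambda x,y:((x+.5)/2.627+150-.5,(y+.5)/2.627+150-.5)
zs=lambda x,y:((x+.5)/3.752+200-.5,(y+.5)/3.75+160-.5)
for nm,a,b in(("spindle",(506,262),(497,372)),("paddle",(253,231),(343,209)),("strap endR",(538,251),(535,404)),("strap endL",(536,284),(500,429))):
    P,e=tri(ct,zt(*a),cs,zs(*b)); r=P[:2]-POST; print(nm,P,e,"fix x,y",(P[:2]-O)@X,(P[:2]-O)@Y)
    print("ang",np.arctan2(-(r@X),-(r@Y)), "lever",np.arctan2(r@Y,P[2]-.07),np.hypot(r@Y,P[2]-.07))
h=cv2.cvtColor(ct[0][215:285,310:375],cv2.COLOR_RGB2HSV); m=cv2.inRange(h,np.array((8,70,70)),np.array((28,255,255)))
a=np.argwhere(m); lo,hi=a.min(0)+[215,310],a.max(0)+[215,310]; c=(lo+hi)/2
print("orn bbox",lo,hi,plane(ct,c[::-1],.017))
o=cv2.cvtColor(cv2.imread("pics/top0.png")[215:285,310:375],cv2.COLOR_BGR2HSV); a=np.argwhere(cv2.inRange(o,np.array((8,70,70)),np.array((28,255,255))));print("before",a.min(0)+[215,310],a.max(0)+[215,310])
d=cv2.absdiff(cv2.imread("pics/top0.png")[:,:,::-1],ct[0]).max(2)
for n,(x0,y0,x1,y1) in dict(jar=(200,175,245,220),glue=(390,170,430,212),driver=(235,160,332,198),sander=(338,160,370,205),spare=(398,240,442,283),brush=(428,280,460,392)).items(): print(n,(d[y0:y1,x0:x1]>40).sum())
```

```text
spindle [ 0.5729 -0.0689  0.0669] 0.0005064279233834377 fix x,y -0.003147296027472081 0.00046735850921921017
ang 0.028723351220655505 lever -1.599512829338363 0.10958777738214547
paddle [0.5935 0.1168 0.076 ] 0.00020878515561089024 fix x,y 0.002447866202676249 0.18725782926779475
ang -3.109914794026926 lever 1.4932959169465623 0.0774804448476966
strap endR [ 0.5834 -0.093   0.0519] 0.001533568040384247 fix x,y 0.009210659368462366 -0.02268807984056974
ang -0.06929952080326929 lever -1.7065877554473945 0.13393093465726622
strap endL [ 0.5586 -0.0913  0.0448] 0.003465037672579447 fix x,y -0.015570228558573918 -0.023014398835516463
ang 0.11651777940334618 lever -1.758017990117186 0.13539027643564397
orn bbox [215 320] [277 374] [ 0.5883 -0.0802  0.017 ]
before [215 316] [277 374]
jar 0
glue 0
driver 0
sander 0
spare 0
brush 0
```

Run:
```python
from h import *
c=cam("top"); a=cv2.cvtColor(cv2.imread("pics/top0.png"),cv2.COLOR_BGR2GRAY); b=cv2.cvtColor(c[0],cv2.COLOR_RGB2GRAY)
for x0,y0,x1,y1 in((322,262,366,280),(322,226,366,240)):
    r=cv2.matchTemplate(b[y0-6:y1+6,x0-6:x1+6],a[y0:y1,x0:x1],cv2.TM_CCOEFF_NORMED); print(cv2.minMaxLoc(r)[1::2],"no shift=(6,6)")
x0,y0,x1,y1=206,290,224,322
r=cv2.matchTemplate(b[y0-6:y1+6,x0-6:x1+6],a[y0:y1,x0:x1],cv2.TM_CCOEFF_NORMED); print("blanks",cv2.minMaxLoc(r)[1::2])
manip.finish_job()
```

```text
(0.9823061227798462, (6, 6)) no shift=(6,6)
(0.978983998298645, (6, 6)) no shift=(6,6)
blanks (0.6604501605033875, (7, 0))
the job is handed in; nothing more can be done
```

The ornament is clamped and the job is handed in. I pushed the strap round with the closed fingers until it met its stop, then pushed the cam lever down to its stop with the fingertips. I then moved the arm clear, at about 13 s on the clock.

**Strap:** it measured about 0.002 rad after the swing, with the lever still up at about 0.24 rad. After the lever push it had crept back slightly. It ended at about 0.03 rad (limit 0.08), with the pad about 3 mm off the ornament's centre.

**Lever:** it ended at about 1.49 rad (over 1.38 needed). The spindle sits about 6 mm lower than before. I could not measure the pad's pressing force.

**Ornament:** template matching against the first picture shows no shift.

**Bystanders:** jar, glue, driver, sander, spare and brush show no changed pixels. The template match on the blanks was inconclusive (score 0.66, with a false offset) because the arm's shadow lay across them. By eye they are in the same place, and the arm never came near them.

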